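# Shut the specimen tub and light it aslant with the pocket torch

### The arm

A 7-joint arm with a two-finger parallel gripper is mounted at the origin on the work surface. World frame = base frame: x ahead of the robot, y to its left, z up, the work surface at z = 0. Lengths are in m, angles in rad, forces in N, time in s.
With the tool pointing down it reaches from about 0.4 to 0.85 m from the base axis. Payload 4.5 kg.
Tool frame: the origin (TCP) lies on the centre line of the jaws, within the pads' length; the fingertips stand r.tips_ahead ahead of it and the grasp point (between the pads) is the TCP (r.tips_ahead is the distance from the TCP to the fingertips, in m); z points along the fingers, y is the direction in which the jaws open and shut (so a half turn about z gives the same grasp; the last joint's range is limited). The gripper opens to 88 mm and grips with 3 to 60 N. Pads are 18 mm wide; open, the fingers measure 123 mm over their backs; the gripper's body (75 mm by 187 mm) begins 45 mm behind the grasp point.
Start: joints at [-1.146, 0.689, -0.195, 1.565, 0.157, 0.902, -0.215], TCP at [0.238, 0.578, 0.258] pointing down, gripper open.
Joint ranges: [-3.01, 3.01], [-0.46, 2.08], [-1.47, 1.51], [0.13, 2.56], [-1, 4.14], [0.04, 2.09], [-2.66, 2.66]. Speed limits (rad/s): [2.57, 2.57, 3.14, 3.14, 3.14, 3.14, 3.14].

### API

Orientations are given as a unit quaternion [x, y, z, w].
In Python, from plant import r gives the robot as it stands.
- The arm moves only by the shell command python3 -m inch 'ROWS' [FORCE]. ROWS is JSON, a list of rows, each a list of 5 numbers: the shift along the world's x, y, z in units of 25 mm (1.0 is 25 mm), then the turn about the world's z in units of 6 degrees (1.0 is 6 degrees), then the finger opening in mm, from 0 to 88.1. A call has 1 to 5 rows; each row shifts and turns the commanded pose from where the row before left it; what a row does not reach is not made up. A row lasts 1/10 s, in which the tool goes at most 50 mm and 8.59 degrees, less where a joint would pass 70% of its speed; a pose out of reach is approached as far as the arm can. A call is refused whole if a number of a shift passes 1 or a number of a turn 1, either way. A call with a gripper value outside its range is refused whole. The fingers move at their own pace and stop on an object; FORCE is the grip in N (left out, the last holds). Time passes only in rows, so rows that do not move let the fingers close. It gives the time, the measured TCP pose, the force and the opening at its end, in the units of the state.
- r.get_state(): the state, without advancing time (a new reading comes with each control period).
- r.snapshot(name): name is "scene" or "side" or "wrist"; returns a dict with "pixels" (480x640x3 uint8, red, green, blue), "range_z" (480x640 float32, m along the optical axis (not along the pixel's ray), 0 where there is no reading), "K" (3x3 intrinsics, pixels), "position" and "attitude" of the camera in the world. Camera axes: x right, y up, looking along -z (the intrinsics and any distortion apply to the point x, -y, -z); pixel columns grow to the right and rows downward; lengths in m; the calibration is good to about 2 mm. A picture is of the moment at which its call begins.
- r.finish_job(): hands the job in, once; it reports no verdict.
The state is a dict: "clock": time; "q": joint angles; "qd": joint speeds; "joint_torque": joint torques, N m; "tool_pos": TCP position; "eef_rot": TCP orientation; "contact_force": force on the tool from outside, world axes, zero at the start; "moment": the same for the moment, N m; "opening": opening from 0.0 (shut) to 1.0 (fully open).
Only numpy, scipy, OpenCV 4.12 (cv2) and the standard library are available. Lean on these libraries where they do the work, as an engineer would, in place of code of your own. Each camera call takes 0.05 s, during which the arm holds its last target. There are 200 camera calls.

### The job

Press the partly raised lid of the round specimen tub down until it is fully shut and level. Then draw the black pocket torch straight up out of the wooden block, tilt it to about 45 degrees and hold it still in the air with its lamp end (the end that stood in the hole) pointing at the middle of the tub's lid from about 10 cm away, touching nothing but the gripper; finish while still holding it there. Leave the glue stick in the block and do not disturb the cup, the sample box or the jar.

Things in the scene. Friction and masses are not known exactly. Their poses are not given: they have to be found in the camera images.
- tub: Round white plastic specimen tub, 90 mm across and 45 mm high, fixed to the desk, a yellow crystal inside. Origin: centre of its underside, on the desk; z up. The lid's strap hinge is on its +x side, the lid's raised edge with the thumb tab on its -x side; the tub may be turned by up to 1.2 rad.
- tub_lid (a joint): Hinge angle of the lid in rad: 0 = fully shut and level (a hard stop), larger = raised; starts 0.16 to 0.28. It stays where it is left; closing it takes about 3 N straight down at the raised edge (0.25 N m of friction).
- lid_edge (a point): Point on the lid's upper face near its raised edge, where to press: 41 mm from the lid's centre, on the side away from the hinge (88 mm from the hinge axis); moves with the lid. The lid is a clear disc 94 mm across, 6 mm thick, with a white rim and a 26 mm wide thumb tab that projects 12 mm beyond that edge.
- tub_middle (a point): Centre of the lid's upper face when the lid is shut, 51 mm above the desk; fixed to the tub. This is what the torch is to point at.
- holder: Fixed light wooden block, 62 mm (its x) by 150 mm (its y) by 60 mm high, with two round holes 33 mm across and 45 mm deep (floor 15 mm above the desk) at its y = -42 mm and +42 mm, x = 0. Origin: centre of its underside. The torch stands in one hole, the glue stick in the other; which is which varies.
- torch: Black pocket torch, about 110 g, standing upright in a hole with its lamp end down, reaching 80 mm above the block. Origin: centre of the lamp's glass at its lower end; its z runs along the torch from lamp to tail, so that the light shines along -z. Lamp head 30 mm across from 0 to 40 mm, tapering to a round ribbed barrel 22 mm across from 46 to 120 mm, then a tail button 13 mm across up to 125 mm. Grip the barrel.
- glue_stick: White straight capped glue stick, 29 mm across and 92 mm long, upright in the other hole (its top 47 mm above the block, shorter and thicker than the torch). Origin: centre of its lower end. Stays where it is.
- cup: White ceramic cup, 76 mm across and 85 mm high, on the far side of the work. Origin: centre of its underside. Leave alone.
- sample_box: Small clear and black box with a stone, 60 by 50 by 40 mm, at the right-hand (-y) edge of the work. Origin: centre of its underside. Leave alone.
- jar: Small amber glass jar with black cap, 48 mm across and 60 mm high, at the left-hand (+y) edge of the work. Origin: centre of its underside. Leave alone.
Mind the look-alikes: they are no part of the job. What is shaped like the torch but purple is not meant.

How it is judged:
By the outcome, as a careful person would: the job done as asked, in the order asked, and still so for the second after the job is handed in, while the arm keeps its last pose, push and grip.
It also fails if it takes over 54 s, if anything falls off the work surface, if the arm or the gripper's body presses on something with over 40 N, if the wrist force passes 120 N, or if a joint passes its speed limit or range.

## Working session

There is one attempt and no reset: what is moved stays moved. The work goes in short steps, Python scripts to look and compute and a shell command to move; the robot and the scene stay as the last step left them, time stands still between calls to the robot, and variables do not carry over. Pictures are saved under pics/ and viewed, about 8 in all and at most 12, crops included, and the job is handed in when it is done.

```bash
ls; mkdir -p pics
cat > h.py <<'E'
import numpy as np, cv2
from scipy.spatial.transform import Rotation as R
from plant import r
def snap(n,save=None):
    s=r.snapshot(n)
    if save: cv2.imwrite('pics/'+save,s['pixels'][:,:,::-1])
    return s
def att(s):
    a=np.array(s['attitude']); return R.from_quat(a).as_matrix() if a.size==4 else a.reshape(3,3)
def pts(s):
    K=np.array(s['K']); z=s['range_z']; v,u=np.mgrid[:z.shape[0],:z.shape[1]]
    p=np.stack([(u-K[0,2])/K[0,0]*z,-(v-K[1,2])/K[1,1]*z,-z],-1)
    return p@att(s).T+np.array(s['position'])
E
python3 - <<'E'
from h import *
print(r.get_state(), r.tips_ahead)
a=snap('scene'); b=snap('side')
for s in(a,b): print({k:v for k,v in s.items() if k not in('pixels','range_z')})
cv2.imwrite('pics/a.png',a['pixels'][:,:,::-1]);cv2.imwrite('pics/b.png',b['pixels'][:,:,::-1])
np.savez('a.npz',p=pts(a),c=a['pixels']);np.savez('b.npz',p=pts(b),c=b['pixels'])
E
```

```text
pics
{'clock': 0.0, 'q': array([-1.14620811,  0.69001093, -0.19449509,  1.56636741,  0.15731779,
        0.90249064, -0.21510542]), 'qd': array([-2.83922294e-04, -4.77607357e-04,  1.08101672e-03, -5.14248721e-04,
        2.38507255e-04, -1.85158623e-04, -4.23308302e-05]), 'joint_torque': array([ 8.67024446e-04, -5.27557397e+01, -1.26715131e+00, -1.53438538e+01,
       -5.28113788e-02,  6.43694933e-03,  1.73166095e-04]), 'tool_pos': array([0.23789789, 0.57729238, 0.25688648]), 'eef_rot': array([ 1.94114660e-01,  9.80978395e-01, -9.36120471e-04, -1.03895843e-04]), 'contact_force': array([ 0.3104789 , -0.05391138,  0.00445694]), 'moment': array([-0.00342237,  0.03533013,  0.01109009]), 'opening': 0.9968534193777354} 0.019
{'K': array([[621.56069224,   0.        , 317.12017664],
       [  0.        , 621.56069224, 235.27579514],
       [  0.        ,   0.        ,   1.        ]]), 'position': array([ 1.36841075, -0.10959593,  1.25771104]), 'attitude': array([0.20548329, 0.17651616, 0.62125838, 0.73529361])}
{'K': array([[491.51647013,   0.        , 317.29704411],
       [  0.        , 491.51647013, 247.05310893],
       [  0.        ,   0.        ,   1.        ]]), 'position': array([ 0.44262253, -0.74335939,  0.77780375]), 'attitude': array([ 0.39783018, -0.04041947, -0.10504084,  0.91052943])}
```

View pics/a.png

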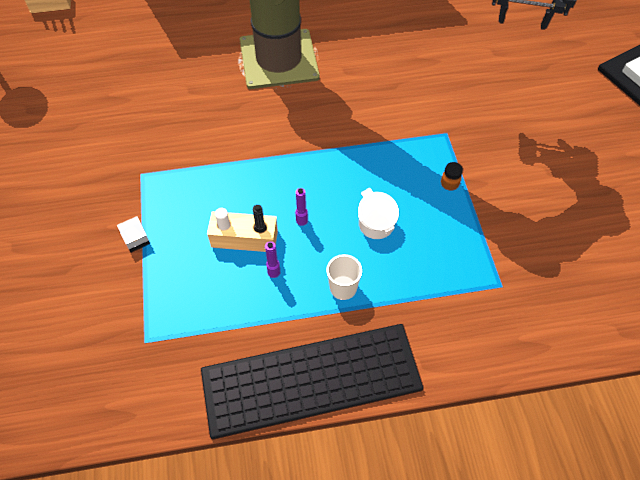

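View pics/b.png

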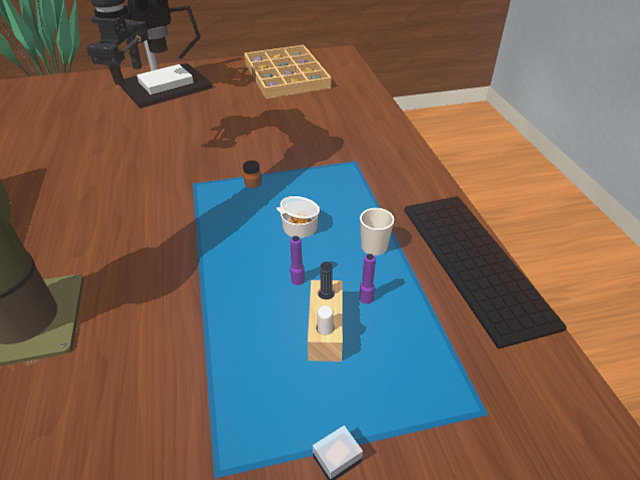

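The scene view shows the block at (243,230), with the black torch at (259,217) and the glue stick at (223,217). Purple decoys stand at (301,207) and (273,260). The tub is at (378,215) with its tab at (368,193), the cup is at (344,277), the jar at (453,176) and the box at (133,234). Next I'll measure positions from depth.

```bash
cat > m.py <<'E'
from h import *
def blob(p,m,t):
    q=p[m]
    if len(q)<5: print(t,'none');return
    print(t,len(q),'mean',q.mean(0).round(4),'lo',np.percentile(q,3,axis=0).round(4),'hi',np.percentile(q,97,axis=0).round(4))
for f in 'ab':
    d=np.load(f+'.npz');p=d['p'];c=d['c'].astype(int);print(f)
    hsv=cv2.cvtColor(d['c'],cv2.COLOR_RGB2HSV).astype(int)
    ws=(p[...,0]>.3)&(p[...,0]<.85)&(p[...,1]>-.45)&(p[...,1]<.5)&(p[...,2]>.02)&(p[...,2]<.25)
    n,l,st,ce=cv2.connectedComponentsWithStats(ws.astype('u1'))
    for i in range(1,n):
        if st[i,4]>60: blob(p,l==i,('all',ce[i].round()))
    blk=ws&(c.max(2)<60)
    n,l,st,ce=cv2.connectedComponentsWithStats(blk.astype('u1'))
    for i in range(1,n):
        if st[i,4]>15: blob(p,l==i,('black',ce[i].round()))
    wood=ws&(abs(p[...,2]-.06)<.004)&(hsv[...,1]>60)&(hsv[...,0]<30)
    blob(p,wood,'woodtop')
    q=p[wood][:,:2].astype('f4'); print(cv2.minAreaRect(q))
E
python3 m.py
```

```text
a
('all', array([453., 174.])) 395 mean [0.5218 0.3606 0.0481] lo [0.4981 0.3422 0.0231] hi [0.5377 0.3816 0.0636]
('all', array([301., 205.])) 335 mean [ 0.5688 -0.0177  0.0757] lo [ 0.5559 -0.0286  0.0231] hi [ 0.5769 -0.0057  0.1239]
('all', array([378., 213.])) 1435 mean [0.6076 0.1549 0.0579] lo [0.5612 0.1159 0.0278] hi [0.6475 0.1971 0.074 ]
('all', array([246., 232.])) 2551 mean [ 0.6131 -0.1506  0.0648] lo [ 0.5611 -0.2278  0.0244] hi [ 0.7011 -0.0881  0.1288]
('all', array([133., 232.])) 571 mean [ 0.5516 -0.41    0.0373] lo [ 0.5189 -0.4368  0.024 ] hi [ 0.5805 -0.3838  0.044 ]
('all', array([344., 274.])) 973 mean [0.7527 0.048  0.059 ] lo [0.7218 0.0136 0.0227] hi [0.7914 0.0799 0.0866]
('black', array([453., 170.])) 238 mean [0.5184 0.3615 0.0573] lo [0.4985 0.3433 0.0478] hi [0.535  0.3804 0.0643]
('black', array([259., 220.])) 208 mean [ 0.6083 -0.1179  0.0972] lo [ 0.6007 -0.128   0.0561] hi [ 0.6131 -0.1086  0.1364]
woodtop 258 mean [ 0.6039 -0.1056  0.0591] lo [ 0.4989 -0.2145  0.0562] hi [0.6349 0.3742 0.0626]
((0.6526525020599365, 0.0851840078830719), (0.25789231
[... 503 characters left out ...]
7  0.1256]
('all', array([368., 277.])) 533 mean [ 0.6824 -0.1122  0.0749] lo [ 0.6714 -0.1193  0.0233] hi [ 0.6953 -0.1008  0.125 ]
('all', array([325., 315.])) 2712 mean [ 0.5803 -0.1788  0.0688] lo [ 0.543  -0.2385  0.0278] hi [ 0.6186 -0.0996  0.1339]
('all', array([337., 451.])) 1513 mean [ 0.5407 -0.419   0.0387] lo [ 0.5105 -0.4453  0.0233] hi [ 0.5718 -0.3903  0.0427]
('black', array([251., 167.])) 166 mean [0.5084 0.3545 0.0591] lo [0.4901 0.3385 0.0506] hi [0.5264 0.3783 0.0635]
woodtop 1372 mean [ 0.5819 -0.1678  0.0606] lo [ 0.543  -0.2352  0.0576] hi [ 0.623  -0.0928  0.063 ]
((0.5678821802139282, 0.0700792670249939), (0.10465645790100098, 0.6258718967437744), 4.153726100921631)
```

```bash
cat > m2.py <<'E'
from h import *
from scipy.optimize import least_squares
def box(p,x0,x1,y0,y1,z0,z1): return (p[...,0]>x0)&(p[...,0]<x1)&(p[...,1]>y0)&(p[...,1]<y1)&(p[...,2]>z0)&(p[...,2]<z1)
def circ(q,rad):
    s=least_squares(lambda c:np.hypot(*(q-c).T)-rad,q.mean(0)-[.0,0],loss='soft_l1',f_scale=.002); return s.x.round(4),round(float(np.sqrt(2*s.cost/len(q))),4)
for f in 'ab':
    d=np.load(f+'.npz');p=d['p'];c=d['c'];print(f)
    q=p[box(p,.52,.65,-.27,-.06,.056,.064)][:,:2].astype('f4'); print('block',cv2.minAreaRect(q), len(q))
    print('block box pts',cv2.boxPoints(cv2.minAreaRect(q)).round(3).tolist())
    for nm,b,rad in (('torch',(.57,.64,-.16,-.07,.075,.132),.011),('glue',(.56,.64,-.24,-.165,.07,.104),.0145),
       ('pur1',(.52,.6,-.06,.02,.06,.118),.011),('pur2',(.65,.73,-.15,-.06,.06,.118),.011)):
        q=p[box(p,*b)]; print(nm,len(q),circ(q[:,:2],rad))
    q=p[box(p,.53,.67,.08,.23,.044,.09)]; print('lid',len(q),q.min(0).round(3),q.max(0).round(3))
    for it in range(5):
        A=np.c_[q[:,:2]-[.6,.155],np.ones(len(q))]; s=np.linalg.lstsq(A,q[:,2],rcond=None)[0]; e=q[:,2]-A@s
        q=q[abs(e)<max(.002,1.5*e.std())]
    print('plane',s.round(4),len(q),e.std().round(4),'tilt',np.arctan(np.hypot(*s[:2])),'uphill dir deg',np.degrees(np.arctan2(s[1],s[0])))
    q=p[box(p,.53,.67,.08,.23,.012,.040)]; print('tub wall',len(q),circ(q[:,:2],.045))
E
python3 m2.py
```

```text
a
block ((0.5909479260444641, -0.15780693292617798), (0.15080994367599487, 0.06697424501180649), 75.14215087890625) 1008
block box pts [[0.5389999747276306, -0.22200000286102295], [0.6039999723434448, -0.23899999260902405], [0.6430000066757202, -0.09399999678134918], [0.578000009059906, -0.07599999755620956]]
torch 147 (array([ 0.6001, -0.1175]), 0.0012)
glue 132 (array([ 0.5779, -0.1987]), 0.0018)
pur1 146 (array([ 0.5611, -0.0168]), 0.0013)
pur2 147 (array([ 0.6898, -0.1016]), 0.0012)
lid 1280 [0.549 0.112 0.044] [0.654 0.205 0.081]
plane [-0.237  -0.1058  0.0621] 636 0.0013 tilt 0.25391485622833126 uphill dir deg -155.9403960349728
tub wall 176 (array([0.6011, 0.1587]), 0.0018)
b
block ((0.5846959352493286, -0.1614283174276352), (0.15250630676746368, 0.06201787292957306), 75.08856964111328) 1501
block box pts [[0.5350000262260437, -0.22699999809265137], [0.5950000286102295, -0.24300000071525574], [0.6340000033378601, -0.09600000083446503], [0.5740000009536743, -0.07999999821186066]]
torch 255 (array([ 0.5956, -0.1205]), 0.0008)
glue 190 (array([ 0.5741, -0.2013]), 0.0008)
pur1 227 (array([ 0.5566, -0.0199]), 0.0009)
pur2 241 (array([ 0.6853, -0.1046]), 0.0009)
lid 763 [0.543 0.106 0.044] [0.647 0.201 0.081]
plane [-0.2458 -0.0971  0.0626] 617 0.001 tilt 0.25838908644789144 uphill dir deg -158.45601906596642
tub wall 430 (array([0.5985, 0.1568]), 0.0051)
```

```bash
python3 -m inch '[[0.72,-0.97,0,0.25,0],[0.72,-0.97,0,0.25,0],[0.72,-0.97,0,0.25,0],[0.72,-0.97,0,0.25,0],[0.72,-0.97,0,0.25,0]]' 
python3 -m inch '[[0.72,-0.97,0,0,0],[0.72,-0.97,0,0,0],[0.72,-0.97,0,0,0],[0.72,-0.97,0,0,0],[0.72,-0.97,0,0,0]]' 
python3 -m inch '[[0.72,-0.97,0,0,0],[0.72,-0.97,0,0,0],[0.72,-0.97,0,0,0],[0.72,-0.97,0,0,0],[0.72,-0.97,0,0,0]]' 
python3 -m inch '[[0.72,-0.97,0,0,0],[0.72,-0.97,0,0,0],[0.72,-0.97,0,0,0],[0,0,0,0,0],[0,0,0,0,0]]'
```

```text
clock: 0.6
tool_pos: [0.3286, 0.4554, 0.2574]
eef_rot: [0.129, 0.992, -0.0, -0.0]
contact_force: [0.0, 0.2, 0.9]
opening: 0.568
clock: 1.1
tool_pos: [0.4185, 0.3342, 0.2575]
eef_rot: [0.13, 0.992, -0.0, -0.0]
contact_force: [0.6, 0.3, -0.5]
opening: 0.115
clock: 1.6
tool_pos: [0.5085, 0.2129, 0.2574]
eef_rot: [0.13, 0.992, -0.0, -0.0]
contact_force: [1.1, 0.1, -0.1]
opening: 0.005
clock: 2.1
tool_pos: [0.5619, 0.141, 0.2573]
eef_rot: [0.13, 0.991, 0.0, -0.001]
contact_force: [-0.8, 1.0, 0.0]
opening: 0.005
```

```bash
python3 -m inch '[[0,0,-1,0,0],[0,0,-1,0,0],[0,0,-1,0,0],[0,0,-1,0,0],[0,0,-1,0,0]]' 
python3 -m inch '[[0,0,-1,0,0],[0,0,-0.6,0,0],[0,0,-0.2,0,0],[0,0,-0.2,0,0],[0,0,-0.2,0,0]]' 
python3 -m inch '[[0,0,-0.15,0,0],[0,0,-0.1,0,0],[0,0,-0.1,0,0],[0,0,0,0,0]]'
```

```text
clock: 2.6
tool_pos: [0.5609, 0.1435, 0.1319]
eef_rot: [0.128, 0.992, 0.001, -0.0]
contact_force: [-0.8, 0.1, 0.1]
opening: 0.008
clock: 3.1
tool_pos: [0.5619, 0.1425, 0.0783]
eef_rot: [0.129, 0.992, 0.001, 0.0]
contact_force: [-1.3, 0.3, 3.6]
opening: 0.005
clock: 3.5
tool_pos: [0.5621, 0.1418, 0.0699]
eef_rot: [0.129, 0.992, 0.0, 0.0]
contact_force: [-3.6, -0.2, 9.4]
opening: 0.007
```

```bash
python3 -m inch '[[0,0,-0.12,0,0],[0,0,0,0,0],[0,0,0,0,0]]' 
python3 -m inch '[[0,0,0.5,0,0],[0,0,1,0,0],[0,0,1,0,40],[0,0,1,0,60],[0,0,1,0,60]]'
python3 - <<'E'
from h import *
from m2 import box
a=snap('scene','c.png'); p=pts(a)
q=p[box(p,.53,.67,.08,.23,.044,.07)]; print(len(q))
for it in range(4):
    A=np.c_[q[:,:2]-[.6,.157],np.ones(len(q))]; s=np.linalg.lstsq(A,q[:,2],rcond=None)[0]; e=q[:,2]-A@s
    q=q[abs(e)<max(.002,1.5*e.std())]
print(s.round(4),len(q),q.mean(0),q.min(0),q.max(0))
E
```

```text
clock: 3.8
tool_pos: [0.5621, 0.1417, 0.0691]
eef_rot: [0.13, 0.992, 0.0, 0.001]
contact_force: [-8.1, -0.3, 27.1]
opening: 0.002
clock: 4.3
tool_pos: [0.5628, 0.1411, 0.1796]
eef_rot: [0.13, 0.992, 0.0, 0.001]
contact_force: [0.1, -0.2, -0.1]
opening: 0.253
a
block ((0.5909479260444641, -0.15780693292617798), (0.15080994367599487, 0.06697424501180649), 75.14215087890625) 1008
block box pts [[0.5389999747276306, -0.22200000286102295], [0.6039999723434448, -0.23899999260902405], [0.6430000066757202, -0.09399999678134918], [0.578000009059906, -0.07599999755620956]]
torch 147 (array([ 0.6001, -0.1175]), 0.0012)
glue 132 (array([ 0.5779, -0.1987]), 0.0018)
pur1 146 (array([ 0.5611, -0.0168]), 0.0013)
pur2 147 (array([ 0.6898, -0.1016]), 0.0012)
lid 1280 [0.549 0.112 0.044] [0.654 0.205 0.081]
plane [-0.237  -0.1058  0.0621] 636 0.0013 tilt 0.25391485622833126 uphill dir deg -155.9403960349728
tub wall 176 (array([0.6011, 0.1587]), 0.0018)
b
block ((0.5846959352493286, -0.1614283174276352), (0.15250630676746368, 0.06201787292957306), 75.08856964111328) 1501
block box pts [[0.5350000262260437, -0.22699999809265137], [0.5950000286102295, -0.24300000071525574], [0.6340000033378601, -0.09600000083446503], [0.5740000009536743, -0.07999999821186066]]
torch 255 (array([ 0.5956, -0.1205]), 0.0008)
glue 190 (array([ 0.5741, -0.2013]), 0.0008)
pur1 227 (array([ 0.5566, -0.0199]), 0.0009)
pur2 241 (array([ 0.6853, -0.1046]), 0.0009)
lid 763 [0.543 0.106 0.044] [0.647 0.201 0.081]
plane [-0.2458 -0.0971  0.0626] 617 0.001 tilt 0.25838908644789144 uphill dir deg -158.45601906596642
tub wall 430 (array([0.5985, 0.1568]), 0.0051)
1127
[ 0.0043 -0.0009  0.0491] 652 [0.6022957  0.15557955 0.04910323] [0.54535257 0.11047813 0.0469302 ] [0.65595216 0.20310968 0.05131059]
```

The lid is now flat to within 0.3°, with its top at about 0.050 m, so it is shut. Next is the torch.

```bash
python3 -m inch '[[0,0,0.8,0,60],[0.13,-0.95,0,0,60],[0.13,-0.95,0,0,60],[0.13,-0.95,0,0,60],[0.13,-0.95,0,0,60]]' 
python3 -m inch '[[0.13,-0.95,0,0,60],[0.13,-0.95,0,0,60],[0.13,-0.95,0,0,60],[0.13,-0.95,0,0,60],[0.13,-0.95,0,0,60]]' 
python3 -m inch '[[0.13,-0.9,0,0,60],[0.12,0,0,0,60],[0,0,0,0,60]]'
python3 - <<'E'
from h import *
s=snap('wrist','w.png'); print(s['position'],att(s)); p=pts(s)
c=s['pixels'].astype(int)
m=(p[...,2]>.138-.03)&(p[...,2]<.15)&(np.hypot(p[...,0]-.6,p[...,1]+.12)<.03)
print(m.sum(),p[m].mean(0),p[m].min(0),p[m].max(0)); t=m&(p[...,2]>.138); print(p[t].mean(0) if t.any() else 0)
E
```

```text
clock: 4.85
tool_pos: [0.5758, 0.045, 0.1986]
eef_rot: [0.13, 0.992, 0.0, 0.001]
contact_force: [-0.7, 0.6, -0.2]
opening: 0.682
clock: 5.35
tool_pos: [0.5919, -0.0739, 0.1985]
eef_rot: [0.13, 0.992, -0.0, 0.001]
contact_force: [0.1, -0.0, 0.5]
opening: 0.682
clock: 5.65
tool_pos: [0.5982, -0.0949, 0.1984]
eef_rot: [0.13, 0.991, 0.0, 0.001]
contact_force: [-1.4, 0.5, -0.1]
opening: 0.683
[ 0.51836473 -0.07293398  0.32527296] [[ 2.57891448e-01 -9.16849984e-01 -3.04759099e-01]
 [ 9.66173773e-01  2.44565686e-01  8.18282650e-02]
 [-4.90625165e-04 -3.15553059e-01  9.48907807e-01]]
1558 [ 0.5917333  -0.11725567  0.13143231] [ 0.58363219 -0.12985422  0.10802205] [ 0.60578738 -0.10794364  0.14159097]
[ 0.5946434  -0.11898298  0.13979043]
```

View pics/w.png

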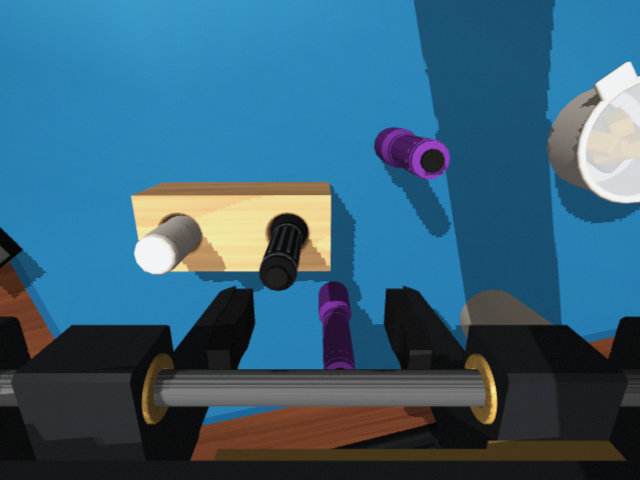

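The wrist view shows the black torch tail at (279,275), the glue stick at (160,250), and the fingers level with both. I'm still 24 mm short in y, so I'll correct that and then descend.

```bash
python3 -m inch '[[-0.04,-0.96,0,0,60],[0,0,0,0,60]]' 10
python3 -m inch '[[0,0,-1,0,60],[0,0,-1,0,60],[0,0,-0.8,0,60],[0,0,-0.3,0,60],[0,0,0,0,60]]' 
python3 -m inch '[[0,0,0,0,0],[0,0,0,0,0],[0,0,0,0,0],[0,0,0,0,0],[0,0,0,0,0]]' 10
```

```text
clock: 5.9
tool_pos: [0.5962, -0.1207, 0.1984]
eef_rot: [0.131, 0.991, -0.001, -0.0]
contact_force: [-0.8, -0.8, 0.5]
opening: 0.683
clock: 6.4
tool_pos: [0.5961, -0.1172, 0.1202]
eef_rot: [0.129, 0.992, 0.0, -0.001]
contact_force: [0.4, -0.1, -0.8]
opening: 0.683
clock: 6.9
tool_pos: [0.5967, -0.119, 0.1214]
eef_rot: [0.13, 0.992, 0.0, 0.0]
contact_force: [0.4, 0.2, -0.0]
opening: 0.249
```

```bash
python3 -m inch '[[0,0,0.3,0,0],[0,0,0.5,0,0],[0,0,0.7,0,0],[0,0,0.7,0,0],[0,0,0.6,0,0]]' 20
python3 -m inch '[[-0.5,0.13,0,0,0],[-0.6,0.16,0,0,0],[-0.6,0.16,0,0,0],[-0.6,0.16,0,0,0],[0,0,0,0,0]]'
python3 - <<'E'
from h import *
s=snap('side','d.png'); print(r.get_state()['tool_pos'])
E
```

```text
clock: 7.4
tool_pos: [0.5969, -0.1188, 0.193]
eef_rot: [0.13, 0.992, 0.0, 0.001]
contact_force: [0.4, 0.9, -1.1]
opening: 0.246
clock: 7.9
tool_pos: [0.5372, -0.1032, 0.1919]
eef_rot: [0.129, 0.992, -0.0, -0.001]
contact_force: [0.3, 0.2, -0.8]
opening: 0.24
[ 0.53895108 -0.10357763  0.19192907]
```

View pics/d.png

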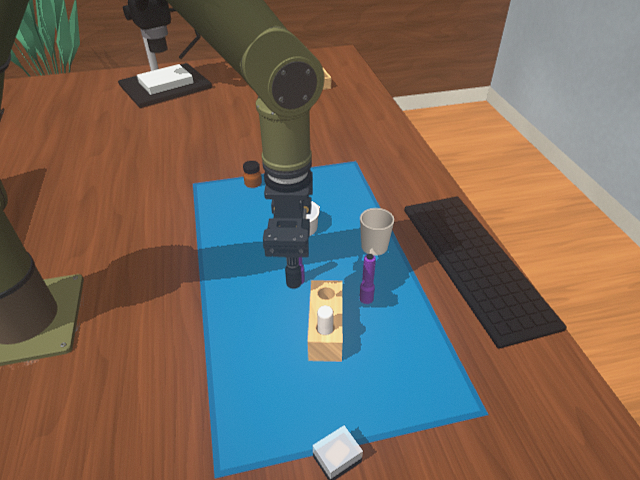

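The torch is out, with its head at (293,275), and the glue stick stayed in the block. Next I'll lower it beside the block and tilt it against the top edge with a light grip.

```bash
python3 -m inch '[[0,0,-0.7,0,0],[0,0,-0.8,0,0],[0,0,-0.7,0,0],[0,0,-0.28,0,0],[0,0,0,0,0]]' 5
python3 -m inch '[[0.29,-0.077,0,0,0],[0.29,-0.077,0,0,0],[0.2,-0.053,0,0,0],[0.2,-0.053,0,0,0],[0.2,-0.053,0,0,0]]' 5
python3 -m inch '[[0.2,-0.053,0,0,0],[0.2,-0.053,0,0,0],[0.2,-0.053,0,0,0],[0.2,-0.053,0,0,0],[0,0,0,0,0]]'
python3 - <<'E'
from h import *
s=snap('side','e.png'); cv2.imwrite('pics/e2.png',cv2.resize(s['pixels'][180:380,220:420,::-1],None,fx=3,fy=3)); print(r.get_state()['tool_pos'])
E
```

```text
clock: 8.45
tool_pos: [0.5395, -0.1037, 0.1285]
eef_rot: [0.13, 0.992, 0.0, -0.0]
contact_force: [0.2, 0.4, -1.4]
opening: 0.245
clock: 8.95
tool_pos: [0.569, -0.1116, 0.1293]
eef_rot: [0.13, 0.992, 0.0, 0.0]
contact_force: [-0.6, 0.4, -0.3]
opening: 0.245
clock: 9.45
tool_pos: [0.5894, -0.1169, 0.129]
eef_rot: [0.13, 0.992, 0.0, 0.001]
contact_force: [-0.3, -0.8, -1.3]
opening: 0.246
[ 0.5891721  -0.11681476  0.12904881]
```

View pics/e2.png

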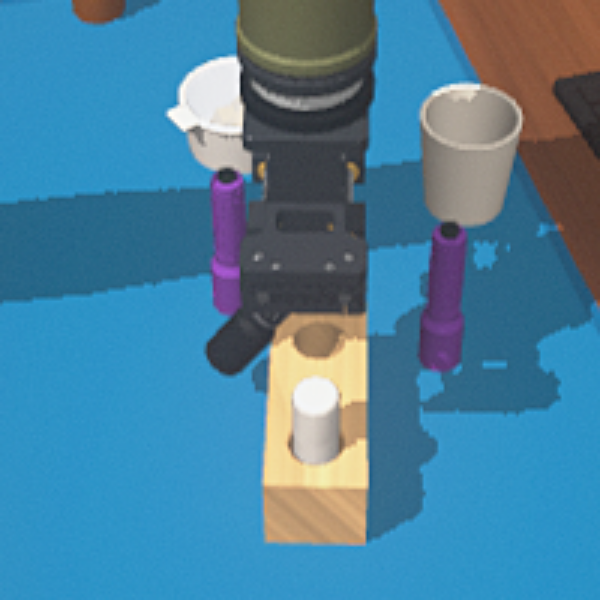

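The torch is pivoting as intended, with its head at about (235,345) in the crop. I'll push on to about 45°.

```bash
python3 -m inch '[[0.2,-0.053,0,0,0],[0.2,-0.053,0,0,0],[0.2,-0.053,0,0,0],[0.2,-0.053,0,0,0],[0.15,-0.04,0,0,0]]'
python3 -m inch '[[0,0,0,0,0],[0,0,0,0,0],[0,0,0,0,0]]' 40
python3 -m inch '[[0,0,0.3,0,0],[0,0,0.7,0,0],[0,0,1,0,0],[0,0,1,0,0],[0,0,0.6,0,0]]'
cat > ax.py <<'E'
from h import *
import sys
def axis(cam,f=None):
    s=snap(cam,f); p=pts(s); c=s['pixels'].astype(int); st=r.get_state(); g=st['tool_pos']
    y=R.from_quat(st['eef_rot']).as_matrix()[:,1]; y=y/np.linalg.norm(y)
    d=p-g; t=d@y
    m=(abs(t)<.018)&(d[...,2]<-.024)&(np.linalg.norm(d,axis=-1)<.14)&(c.max(2)<90)&(p[...,2]>.065)
    m&=c.max(2)-c.min(2)<40
    q=p[m]; h=np.cross(y,[0,0,1]); 
    uv=np.c_[(q-g)@h,(q-g)[:,2]]; print(cam,len(q),g.round(4),'h',h.round(3))
    v,u=np.nonzero(m); print('px',u.min(),u.max(),v.min(),v.max())
    return s,q,uv,t[m]
E
python3 - <<'E'
from ax import *
for cam in('scene','side'):
    s,q,uv,t=axis(cam,'f_%s.png'%cam)
    if len(q)>20:
        w=np.linalg.svd(uv-uv.mean(0))[2][0]; print('axis elev',np.degrees(np.arctan2(w[1],w[0])),uv.mean(0),uv.min(0),uv.max(0),t.min(),t.max())
a=cv2.imread('pics/f_scene.png')[120:280,200:400];b=cv2.imread('pics/f_side.png')[140:300,220:420]
cv2.imwrite('pics/f.png',np.hstack([cv2.resize(a,(400,320)),cv2.resize(b,(400,320))]))
E
```

```text
clock: 10.0
tool_pos: [0.6129, -0.1231, 0.129]
eef_rot: [0.13, 0.992, 0.0, 0.0]
contact_force: [-1.1, -0.4, -0.7]
opening: 0.249
clock: 10.3
tool_pos: [0.6125, -0.123, 0.1292]
eef_rot: [0.13, 0.992, 0.0, 0.0]
contact_force: [-1.0, -0.4, -0.2]
opening: 0.239
clock: 10.8
tool_pos: [0.6132, -0.123, 0.2215]
eef_rot: [0.13, 0.992, 0.0, 0.002]
contact_force: [0.5, -0.1, -1.2]
opening: 0.238
scene 3 [ 0.6143 -0.1231  0.2235] h [ 0.966 -0.257  0.   ]
px 252 257 180 186
side 447 [ 0.6139 -0.1231  0.2218] h [ 0.966 -0.257  0.   ]
px 291 329 240 265
axis elev -143.524702251526 [-0.05490411 -0.04683496] [-0.08259384 -0.07452213] [-0.01337621 -0.02400021] -0.017967689745825962 0.00858885989193584
```

View pics/f.png

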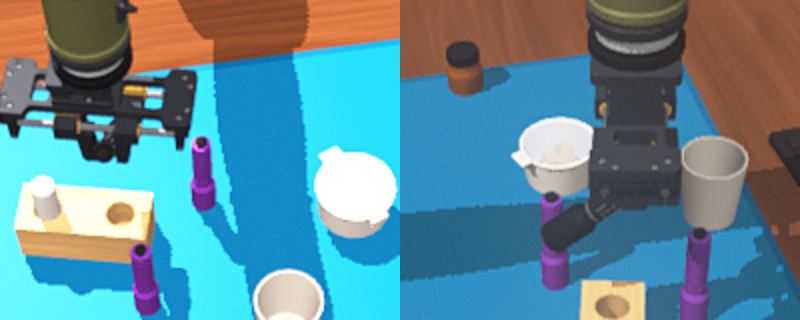

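The side crop shows the torch gripped and tilted, its head at (565,230). In both crops it is clear of the block and the glue stick is in place. I'll fit its axis to get the exact tilt.

```bash
cat >> ax.py <<'E'
from scipy.optimize import least_squares
def fit(q,g,y,h):
    # axis: point g+o1*n+o2*y, direction towards the lamp; head r 15, barrel r 11
    def parts(x):
        th,ps,o1,o2=x
        d=-np.cos(th)*h*np.cos(ps)+np.sin(ps)*y+np.array([0,0,-np.sin(th)*np.cos(ps)]); n=np.cross(y,d); n/=np.linalg.norm(n)
        c=g+o1*n+o2*y; s=(q-c)@d; rr=np.linalg.norm(q-c-np.outer(s,d),axis=1); return d,c,s,rr
    def f(x):
        d,c,s,rr=parts(x); return np.r_[rr-np.interp(s,[.058,.068],[.011,.015]),x[2]*2,x[3]*2]
    S=least_squares(f,[.75,0,0,0],loss='soft_l1',f_scale=.001); d,c,s,rr=parts(S.x)
    print('elev',np.degrees(np.arcsin(-d[2])),'x',S.x.round(4),'rms',np.median(abs(f(S.x))),'smax',np.percentile(s,[95,98,100]).round(4),'dir',d.round(4))
    L=np.percentile(s,99); return d,c,c+L*d
def run(cam,f=None):
    s,q,uv,t=axis(cam,f); st=r.get_state(); y=R.from_quat(st['eef_rot']).as_matrix()[:,1]; h=np.cross(y,[0,0,1])
    d,c,lamp=fit(q,st['tool_pos'],y,h); print('lamp',lamp.round(4)); return d,c,lamp
E
python3 - <<'E'
from ax import *
run('side')
E
```

```text
side 451 [ 0.6129 -0.1231  0.2201] h [ 0.966 -0.257  0.   ]
px 291 328 241 266
elev 43.06509657250618 x [ 0.7516  0.0062 -0.0031 -0.001 ] rms 0.0008353812083944801 smax [0.0984 0.1005 0.102 ] dir [-0.7044  0.1937 -0.6828]
lamp [ 0.5435 -0.105   0.1488]
```

```bash
python3 -m inch '[[0,0,0.6,0,0],[0,0,0.9,0,0],[0,0,0.9,0,0],[0.3,0.5,0,0,0],[0.4,0.7,0,0,0]]'
python3 -m inch '[[0.5,0.9,0,0,0],[0.5,0.9,0,0,0],[0.5,0.9,0,0,0],[0.5,0.9,0,0,0],[0.5,0.9,0,0,0]]'
python3 -m inch '[[0.5,0.9,0,0,0],[0.5,0.9,0,0,0],[0.5,0.9,0,0,0],[0.3,0.7,0,0,0],[0.2,0.5,0,0,0]]'
python3 -m inch '[[0.04,0,-0.6,0,0],[0,0,-0.8,0,0],[0,0,-0.8,0,0],[0,0,-0.8,0,0],[0,0,-0.6,0,0]]'
python3 -m inch '[[0,0,0,0,0],[0,0,0,0,0],[0,0,0,0,0]]'
python3 - <<'E'
from ax import *
T=np.array([.6,.157,.051])
for cam in('side','scene'):
    try:
        d,c,l=run(cam,'g_%s.png'%cam); L=c+.106*d; k=(T-L)@d
        print('lamp106',L.round(4),'dist',np.linalg.norm(T-L),'miss',(T-L-k*d).round(4))
    except Exception as e: print(cam,e)
a=cv2.imread('pics/g_scene.png')[140:300,280:480];b=cv2.imread('pics/g_side.png')[120:280,240:440]
cv2.imwrite('pics/g.png',np.hstack([cv2.resize(a,(400,320)),cv2.resize(b,(400,320))]))
E
```

```text
clock: 11.45
tool_pos: [0.6296, -0.0935, 0.2779]
eef_rot: [0.131, 0.991, -0.0, -0.001]
contact_force: [0.2, 0.3, -1.2]
opening: 0.235
clock: 11.95
tool_pos: [0.692, 0.0217, 0.2764]
eef_rot: [0.129, 0.992, -0.0, -0.002]
contact_force: [0.8, -0.4, -0.9]
opening: 0.239
clock: 12.45
tool_pos: [0.7417, 0.1202, 0.2761]
eef_rot: [0.128, 0.992, 0.0, -0.002]
contact_force: [-0.6, 0.3, -1.2]
opening: 0.243
clock: 12.95
tool_pos: [0.7419, 0.1151, 0.1856]
eef_rot: [0.13, 0.991, -0.001, -0.002]
contact_force: [-0.1, -0.4, -1.0]
opening: 0.239
clock: 13.25
tool_pos: [0.7441, 0.117, 0.1902]
eef_rot: [0.13, 0.992, 0.0, 0.001]
contact_force: [1.5, 0.8, -0.5]
opening: 0.239
side 316 [0.7441 0.1171 0.1904] h [ 0.966 -0.257  0.   ]
px 328 361 170 192
elev 42.03848892662257 x [ 7.337e-01 -3.200e-03 -4.500e-03 -7.000e-04] rms 0.0009610959716409182 smax [0.0999 0.1017 0.1043] dir [-0.7185  0.1879 -0.6696]
lamp [0.6731 0.1349 0.1183]
lamp106 [0.6707 0.1356 0.116 ] dist 0.0984042327755901 miss [0.     0.0029 0.0008]
scene 32 [0.744  0.1171 0.1903] h [ 0.966 -0.257  0.   ]
px 374 385 225 233
elev 49.55622460773476 x [ 8.663e-01  4.720e-02 -4.000e-04  1.000e-04] rms 0.0012462544500647871 smax [0.0631 0.0646 0.0665] dir [-0.613  0.212 -0.761]
lamp [0.7042 0.131  0.1401]
lamp106 [0.6794 0.1395 0.1094] dist 0.10003937085583978 miss [-0.02   -0.0031  0.0153]
```

View pics/g.png

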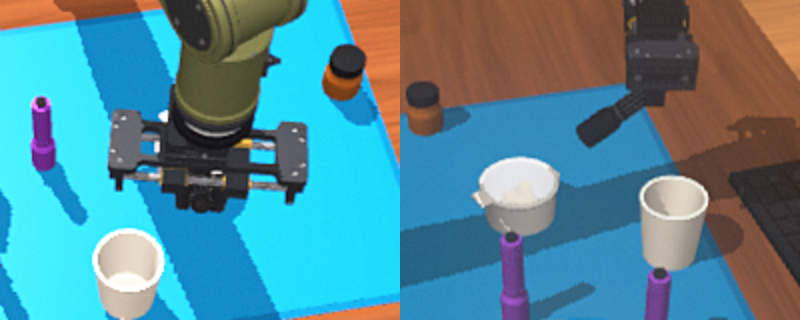

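```bash
python3 -m inch '[[0,0,0,0,0],[0,0,0,0,0],[0,0,0,0,0],[0,0,0,0,0],[0,0,0,0,0]]'
python3 - <<'E' | grep -v '^[ab]$' | tail -14
from ax import *
from m2 import box,circ
d,c,l=run('side')
p=pts(snap('side'));p0=np.load('b.npz')['p']
for nm,b in (('glue',(.55,.64,-.25,-.165,.07,.11)),('cup',(.70,.8,0,.1,.03,.09)),('jar',(.48,.55,.32,.4,.02,.07)),('sbox',(.5,.6,-.46,-.37,.02,.05)),('pur1',(.52,.6,-.06,.02,.03,.13)),('pur2',(.65,.73,-.15,-.06,.03,.13))):
    print(nm,p0[box(p0,*b)].mean(0).round(4),p[box(p,*b)].mean(0).round(4))
q=p[box(p,.53,.655,.08,.23,.044,.07)]
for it in range(4):
    A=np.c_[q[:,:2]-[.6,.157],np.ones(len(q))]; s=np.linalg.lstsq(A,q[:,2],rcond=None)[0]; e=q[:,2]-A@s; q=q[abs(e)<max(.002,1.5*e.std())]
print('lid',s.round(4),len(q))
E
```

```text
clock: 13.85
tool_pos: [0.7433, 0.117, 0.189]
eef_rot: [0.13, 0.992, 0.0, -0.0]
contact_force: [-0.1, 0.5, -0.6]
opening: 0.236
lid 763 [0.543 0.106 0.044] [0.647 0.201 0.081]
plane [-0.2458 -0.0971  0.0626] 617 0.001 tilt 0.25838908644789144 uphill dir deg -158.45601906596642
tub wall 430 (array([0.5985, 0.1568]), 0.0051)
side 317 [0.7433 0.117  0.1889] h [ 0.966 -0.257  0.   ]
px 328 359 170 193
elev 41.79378880157191 x [ 7.294e-01 -2.500e-03 -4.600e-03 -6.000e-04] rms 0.0009524198874950474 smax [0.1006 0.1023 0.1036] dir [-0.7212  0.1891 -0.6665]
lamp [0.672 0.135 0.117]
glue [ 0.5721 -0.2083  0.0967] [ 0.5722 -0.2085  0.0965]
cup [0.7498 0.042  0.0636] [0.7498 0.0421 0.0636]
jar [0.5086 0.35   0.0463] [0.5086 0.35   0.0467]
sbox [ 0.5407 -0.419   0.0387] [ 0.5406 -0.4191  0.0386]
pur1 [ 0.5552 -0.0277  0.0801] [ 0.5552 -0.0276  0.0803]
pur2 [ 0.6825 -0.1119  0.08  ] [ 0.6825 -0.1119  0.0798]
lid [-0.0003 -0.003   0.0509] 695
```

```bash
python3 -c "
from plant import r
print(r.finish_job())"
```

```text
the job is handed in; nothing more can be done
None
```

I shut the lid, drew the torch straight up out of the block, and handed the job in at about 14 s with the torch held in the air, pointing at the lid. The moves can't tilt the tool, so I tilted the torch by lightly gripping it and pushing its head against the block's top edge, then clamped it at 40 N.

- **Lid:** it measures level to about 0.2°, with its top at 0.051 m. The press peaked at about 27 N.
- **Torch:** the tilt is about 42 to 43° above horizontal. The lamp is about 9.8 cm from the middle of the lid, and the aim is about 3 mm off centre. The wrist force showed only the torch's weight, and the last two fits agreed to within 0.3°.
- **Other objects:** the glue stick, cup, sample box, jar and both purple torches measure unmoved, to within 0.5 mm.
- **Check that disagreed:** a fit from the scene camera gave a 50° tilt and about 25 mm of aim error. The gripper hid most of the torch from that camera (32 points against 317 from the side camera), so I set it aside. The side camera also agrees with the roughly 43° I expected from how far I pushed.

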